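Bring the ring under the microscope and hold the lamp shutter open at its mark

ROBOT

A 6-joint arm with a two-finger parallel gripper is mounted at the origin on the work surface. World frame = base frame: x ahead of the robot, y to its left, z up, the work surface at z = 0. Lengths are in m, angles in rad, forces in N, time in s.
With the tool pointing down it reaches from about 0.35 to 0.85 m from the base axis. Payload 8.1 kg.
Tool frame: the origin (TCP) lies on the mounting face of the last link; the fingertips stand 186 mm ahead of it and the grasp point (between the pads) lies 167 mm ahead of it; z points along the fingers, y is the line along which they close (so a half turn about z gives the same grasp; the last joint's range is limited). The gripper opens to 93 mm and grips with 3 to 60 N. Pads are 15 mm wide; open, the fingers measure 128 mm over their backs; the gripper's body (75 mm by 188 mm) begins 65 mm behind the grasp point.
Start: joints at [1.055, 0.13, 1.488, -0, 1.523, -0.085], TCP at [0.251, 0.545, 0.405] pointing down, gripper open.
Joint ranges: [-2.96, 2.96], [-0.89, 2.26], [0.02, 2.5], [-1.34, 4.48], [0, 2.73], [-2.66, 2.66]. Speed limits (rad/s): [2.39, 2.39, 2.79, 3.14, 3.14, 3.14].

INTERFACE

Orientations are given as a rotation vector (axis times angle).
In Python, from plant import read_state, read_camera, camera_params, close_job gives the robot as it stands. The module is installed in compiled form; this text tells all that it offers.
- The arm moves only by the tool servo_tool, never from a script. Its argument "increments" is a list of rows, each an object with "slide": the shift along the tool's x, y, z in mm, a list of three; "dr": the turn, a rotation vector about the tool's x, y, z in rad, a list of three; "jaw": the closure, from 0 (fully open) to 1 (shut). In form: [{"slide": [x, y, z], "dr": [ax, ay, az], "jaw": jaw}, ...]. A call has 1 to 20 rows; each row is the pose to reach, as a shift and turn from the pose commanded when the call began, along the tool's axes at that moment; what a row does not reach only later rows make up. A row lasts 1/10 s, in which the tool goes at most 50 mm and 8.59 degrees, less where a joint would pass 70% of its speed; a pose out of reach is approached as far as the arm can. A call with a gripper value outside its range is refused whole. The fingers move at their own pace and stop on an object; "force" is the grip in N (left out, the last holds). Time passes only in rows, so rows that repeat a pose let the fingers close. It gives the time, the measured TCP pose, the force, the opening and the grip force at its end, in the units of the state.
- read_state(): the state, without advancing time (a new reading comes with each control period).
- read_camera(name): name is "scene" or "top"; returns (picture, depth): 400x640x3 uint8, red, green, blue; 400x640 float32, m along the optical axis (not along the pixel's ray), 0 where there is no reading.
- camera_params(name): a dict with "fx", "fy", "cx", "cy" (pixels), "k1" (the pictures are not rectified: a ray, as slopes to the right and down, at radius r is drawn at 1 + k1 r^2 times it, then the intrinsics apply), "rvec" (rotation vector, rad) and "tvec" (3), from world to camera coordinates, as OpenCV has them. Camera axes: x right, y down, z forward; pixel columns grow to the right and rows downward; lengths in m; the calibration is good to about 2 mm. A picture is of the moment at which its call begins. camera_params takes no time and is no camera call.
- close_job(): hands the job in; it is judged then, once.
The state is a dict: "t": time; "q": joint angles; "dq": joint speeds; "joint_torque": joint torques, N m; "tool_pos": TCP position; "orientation": TCP orientation; "force": force on the tool from outside, world axes, zero at the start; "wrist_torque": the same for the moment, N m; "opening": finger opening in m; "gripper_force": force on a finger pad.
Only numpy, scipy, OpenCV 4.12 (cv2) and the standard library are available. Lean on these libraries where they do the work, as an engineer would, in place of code of your own. Each camera call takes 0.05 s, during which the arm holds its last target. There are 200 camera calls.

TASK

Take the ring carrier by its orange post and slide it along its channel until it is fully home against the stop, with the ring under the microscope; let go of it, then pull the blue spring-return handle of the lamp shutter out until its pointer is at the red mark, and keep it there: finish with the gripper still holding the shutter at the mark. Leave the carrier home and everything else on the bench where it is.

Things in the scene. Friction and masses are not known exactly. Their poses are not given: they have to be found in the camera images.
- station: fixed grey plate 280 (x) x 430 (y) x 12 mm carrying a channel, a lamp box and a microscope; upright, turned in yaw. Origin on the bench under the plate, midway in x, 190 mm from its -y edge. Along y at x = 40 mm runs the carrier's open channel: two rails 44 mm apart inside, 8 thick, tops at z 26, y -185 to 155. A scale strip lies between shutter and channel.
- stop (a point): middle of the face, towards -y, of the dark stop block that closes the channel's +y end: station x 40, y 145, z 22 mm. Axes as the station's. With the carrier fully home its +y end touches this face.
- lens (a point): centre of the microscope lens's underside, over the channel: station x 40, y 130, z 120 mm. The lens is 62 mm wide, the body above 84 mm wide and rises to 330 mm, its eyepieces lean towards -x; it hangs on a steel pillar at station x 40, y 212 mm. Nothing of it reaches below y 85 mm over the channel.
- lamp_box (a point): middle of the top of the white lamp box: station x -60, y 80, z 55 mm. The box is 80 (x) x 160 (y) mm and stands on the plate; the shutter slide comes out of its -y face, at station y 0.
- carrier: loose brass slab 40 (x) x 190 (y) x 10 mm, 0.2 to 0.45 kg, in the channel with 2 mm play each side; stays where left. Origin under its centre, y along the channel to the stop. At y +80 a black mount with a gold ring, 52 mm tall. Fully home: origin at station x 40, y 50, z 12 mm, ring under the lens.
- post (a point): middle of the orange upright post on the carrier, to hold it by: 18 mm in diameter, 45 mm tall (22 mm above and below this point), at carrier x 0, y -80, z 33 mm; moves with the carrier
- shutter: spring-return shutter slide. Origin on the plate's top under the middle of its blue handle; axes as the station's. Shut: station x -60, y -70 mm. Moves only along the station's -y, up to 65 mm; a spring draws it back with 4 N when shut, 1.4 N more per 10 mm. A flat bar 26 mm wide, top at z 7, runs from the handle along +y into the lamp box.
- handle (a point): middle of the blue handle, an upright plate 44 (x) x 10 (y) x 56 mm, its top 28 mm above this point, 30 mm above the shutter's origin; 65 mm free between it and the lamp box when shut. A small black pointer sticks out of its +x side low down, at the same y as this point and the shutter's origin.
- mark: red mark, a fixed bar 16 (x) x 4 (y) x 8 mm on the white scale strip, beside the slide (station x -21 mm), 28 to 50 mm out from the shut pointer, differently each time. Origin under its centre, axes as the station's; pointer at the mark means the shutter's origin has y = 0 in this frame.
- graver_a: bystander: small engraving tool standing on its dark wooden mushroom handle (38 mm wide), steel blade up, 87 mm tall; origin under its centre
- graver_b: bystander: small engraving tool standing on its lighter wooden mushroom handle (38 mm wide), steel blade up, 87 mm tall; origin under its centre
- bur_block: bystander: pale wooden block 40 x 110 x 28 mm with two rows of upright steel burs, 53 mm tall in all; origin under its centre, y along its length
- tweezers: bystander: steel tweezers lying along their x, 140 mm long, 5 mm high; origin under the middle
- t_key: bystander: dark steel T-shaped key lying flat, 90 mm stem along its x, 60 mm cross bar, 10 mm thick; origin under the middle of the cross bar
- dish: bystander: small brass bowl 40 mm wide, 16 mm high, standing on the station's plate beyond the channel; origin under its centre
- ring_cone: bystander: dark wooden ring cone 40 mm wide, 55 mm tall, standing on the station's plate beyond the channel; origin under its centre
Mind the look-alikes: they are no part of the job. Of the things that look like the carrier, the larger one is meant.

How it is judged:
By the outcome, as a careful person would: the job done as asked, in the order asked, and still so for the second after the job is handed in, while the arm keeps its last pose, push and grip.
It also fails if it takes over 51 s, if anything falls off the work surface, if the arm or the gripper's body presses on something with over 40 N, if the wrist force passes 120 N, or if a joint passes its speed limit or range.

## Working session

There is one attempt and no reset: what is moved stays moved. The work goes in short steps, Python scripts to look and compute and a tool call to move; the robot and the scene stay as the last step left them, time stands still between calls to the robot, and variables do not carry over. Pictures are saved under pics/ and viewed, at most 10 in all, crops included, and the job is handed in when it is done.

Besides the shell and the picture viewer there is one more tool, called by a JSON object that holds its "fn" and its "kwargs", one argument or row to a line. servo_tool: Moves the arm, as the interface text tells. Its arguments: {"type":"object","properties":{"increments":{"type":"array"},"force":{"type":"number"}},"required":["increments"]}

```bash
mkdir -p pics; cat > h.py <<'E'
import numpy as np, cv2
from plant import *
from scipy.spatial.transform import Rotation as R
def cam(n):
    p=camera_params(n); Rm=R.from_rotvec(p['rvec']).as_matrix(); return p,Rm,np.array(p['tvec']).ravel()
def world(n,depth=None):
    """world point map from depth"""
    p,Rm,t=cam(n); v,u=np.mgrid[0:400,0:640].astype(float)
    d=rays(n,np.stack([u.ravel(),v.ravel()],1)).reshape(400,640,3)
    return (d*depth[...,None]-t)@Rm
def rays(n,uv):
    p,_,_=cam(n); K=np.array([[p['fx'],0,p['cx']],[0,p['fy'],p['cy']],[0,0,1]])
    x=cv2.undistortPoints(np.array(uv,float).reshape(-1,1,2),K,np.array([p['k1'],0,0,0,0.]))[:,0]
    return np.c_[x,np.ones(len(x))]
def onplane(n,uv,z):
    p,Rm,t=cam(n); d=rays(n,uv)@Rm; c=-Rm.T@t
    return c+d*((z-c[2])/d[:,2])[:,None]
E
python3 - <<'E'
from h import *
for n in ('scene','top'):
    im,d=read_camera(n); cv2.imwrite(f'pics/{n}0.png',im[...,::-1]); np.save(f'{n}0.npy',d); np.save(f'{n}0im.npy',im)
    p,Rm,t=cam(n); print(n,p['k1'],p['fx'],-Rm.T@t, Rm[2])
print(read_state())
E
```

```text
scene 0.03369362331223939 493.02818033662084 [ 1.00068315 -0.80433762  1.10434047] [-0.37425427  0.52498263 -0.76441283]
top 0.03163148526191616 419.32109912499374 [ 0.34156494 -0.10664188  1.15137275] [ 0.16619865 -0.02123546 -0.98586361]
{'t': 0.1, 'q': array([ 1.05460380e+00,  1.31052527e-01,  1.48917007e+00,  3.40691970e-05,
        1.52299084e+00, -8.54104246e-02]), 'dq': array([-5.31603877e-06, -1.28574261e-03, -3.51550090e-03,  1.19271058e-03,
        6.78752664e-04,  2.13221349e-03]), 'joint_torque': array([ 1.31978708e-03, -5.61337996e+01, -4.93100095e+01,  7.71098142e-02,
        2.89694272e-02, -2.20357867e-05]), 'tool_pos': array([0.25042614, 0.54501293, 0.40381205]), 'orientation': array([-6.71343656e-01, -3.06849719e+00,  2.41537876e-03]), 'force': array([ 0.55308865, -1.4117966 , -0.49358206]), 'wrist_torque': array([ 0.030353  , -0.04998988, -0.01607112]), 'gripper_force': 0.0, 'opening': 0.09287652118084154}
```

View pics/scene0.png

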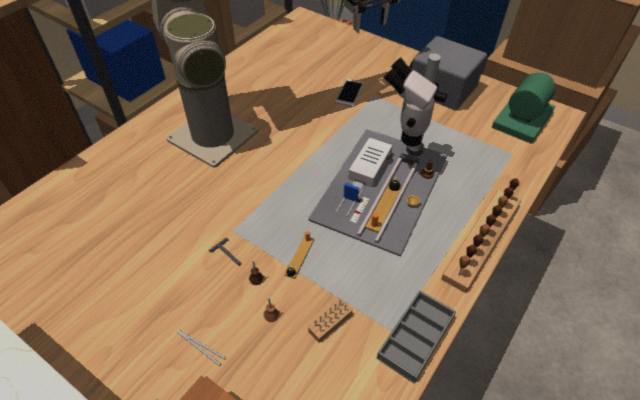

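View pics/top0.png

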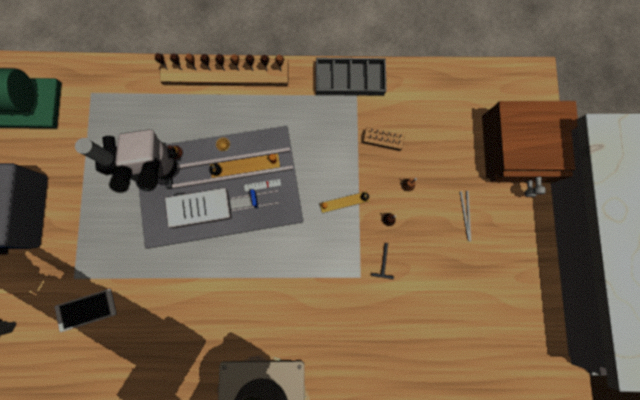

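The carrier is in the channel: its post is at scene (376,221) and top (272,158). The handle is at scene (352,190) and top (254,198), with the red mark beside it near top (267,185). The smaller look-alike carrier lies on the bench at top (343,202). The station's +y axis points left in the top view. Next I'll measure.

```bash
python3 - <<'E'
from h import *
def masks(im):
    h=cv2.cvtColor(im,cv2.COLOR_RGB2HSV).astype(int); H,S,V=h[...,0],h[...,1],h[...,2]
    return H,S,V
out={}
for n,roi in (('scene',(120,250,310,450)),('top',(120,250,130,310))):
    im=np.load(n+'0im.npy'); d=np.load(n+'0.npy'); W=world(n,d); H,S,V=masks(im)
    r=np.zeros(H.shape,bool); r[roi[0]:roi[1],roi[2]:roi[3]]=1
    for nm,m in (('blue',(H>105)&(H<130)&(S>150)&(V>60)),('red',((H<5)|(H>174))&(S>130)&(V>90)),('orange',(H>=5)&(H<14)&(S>170)&(V>120)),('brass',(H>=15)&(H<24)&(S>140)&(V>90)),('white',(S<40)&(V>180))):
        m=(m&r).astype(np.uint8); k,l,st,c=cv2.connectedComponentsWithStats(m)
        for i in range(1,k):
            if st[i,4]>3:
                w=W[l==i]; print(n,nm,st[i],c[i].round(1),'med',np.median(w,0).round(3),'min',w.min(0).round(3),'max',w.max(0).round(3))
    # crop
    y0,y1,x0,x1=roi; cv2.imwrite(f'pics/{n}c.png',cv2.resize(im[y0:y1,x0:x1,::-1],None,fx=4.2,fy=4.2,interpolation=cv2.INTER_CUBIC))
# plate from top depth
im=np.load('top0im.npy');W=world('top',np.load('top0.npy'));H,S,V=masks(im)
m=((abs(W[...,2]-.012)<.005)&(S<70)&(V<110)).astype(np.uint8); m[:,:130]=0;m[:110]=0;m[255:]=0;m[:,310:]=0
m=cv2.morphologyEx(m,cv2.MORPH_CLOSE,np.ones((25,25)));k,l,st,c=cv2.connectedComponentsWithStats(m);i=1+st[1:,4].argmax()
cs,_=cv2.findContours((l==i).astype(np.uint8),0,1); P=onplane('top',cs[0][:,0,:].astype(float),.012)[:,:2]
r=cv2.minAreaRect((P*1000).astype(np.float32));print(r,st[i]);print(cv2.boxPoints(r))
E
```

```text
scene blue [345 183  13  17 170] [350.6 191.6] med [0.529 0.023 0.049] min [0.509 0.017 0.018] max [0.548 0.032 0.075]
scene red [355 211   5   2   6] [357.  211.5] med [ 0.573 -0.008  0.021] min [ 0.568 -0.012  0.019] max [ 0.578 -0.006  0.023]
scene orange [373 215   4   3   6] [374.7 216.3] med [ 0.639 -0.028  0.068] min [ 0.634 -0.03   0.063] max [ 0.644 -0.026  0.07 ]
scene brass [425 169   3   2   4] [426.  169.5] med [0.659 0.242 0.037] min [0.655 0.239 0.034] max [0.663 0.242 0.039]
scene brass [366 186  33  46 499] [382.8 207.9] med [0.627 0.048 0.023] min [ 0.589 -0.804  0.009] max [1.001 0.131 1.104]
scene brass [407 196  12  10  90] [412.8 200.4] med [0.682 0.123 0.022] min [0.666 0.098 0.013] max [0.701 0.134 0.031]
scene brass [310 239   3   6  11] [310.7 241. ] med [ 0.522 -0.163  0.009] min [ 0.518 -0.171  0.006] max [ 0.526 -0.155  0.011]
scene white [350 138  41  40 730] [370.1 157.8] med [0.505 0.164 0.056] min [ 0.452 -0.804  0.048] max [1.001 0.254 1.104]
scene white [397 159   3   5   5] [397.8 161. ] med [0.568 0.23  0.028] min [0.566 0.226 0.025] max [0.57 0.2
[... 635 characters left out ...]
 [250 190   7  16  70] [253.3 197.4] med [0.526 0.024 0.068] min [0.505 0.017 0.01 ] max [0.553 0.04  0.072]
top brass [217 138  12  12 116] [222.4 143.9] med [0.685 0.118 0.02 ] min [0.667 0.103 0.01 ] max [0.7   0.133 0.029]
top brass [218 154  62  22 737] [247.9 164.6] med [0.625 0.047 0.021] min [ 0.342 -0.107  0.011] max [0.656 0.129 1.151]
top brass [212 175   4   2   6] [213.2 175.7] med [0.593 0.14  0.023] min [0.592 0.135 0.021] max [0.595 0.144 0.029]
((569.4903564453125, 127.78483581542969), (281.14093017578125, 427.4239196777344), 9.403764724731445) [  139   126   164   123 12295]
[[ 395.89038  315.6569 ]
 [ 465.72754 -106.02306]
 [ 743.09033  -60.08722]
 [ 673.2532   361.59274]]
```

View pics/topc.png

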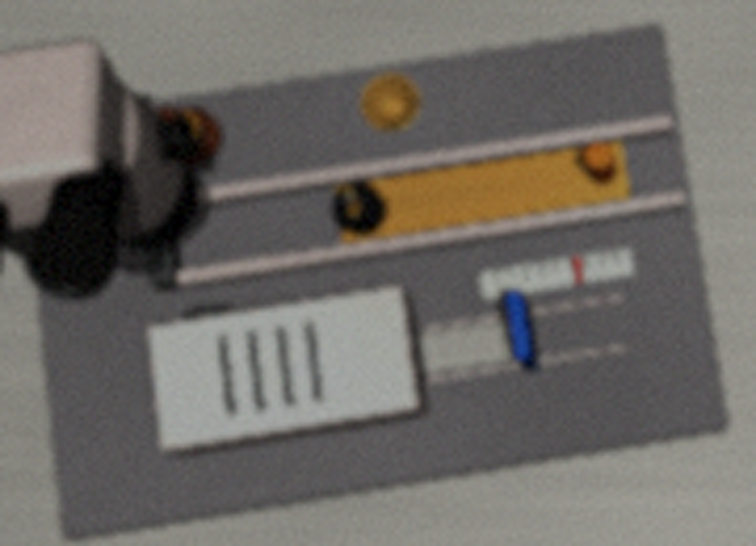

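```bash
cat >> h.py <<'E'
YAW=np.deg2rad(9.40); Rs=np.array([[np.cos(YAW),-np.sin(YAW)],[np.sin(YAW),np.cos(YAW)]]); O=np.array([.5736,.1031])
def st(p): return (np.atleast_2d(p)[:,:2]-O)@Rs*1000   # world -> station mm
def wd(s): return np.array(s)/1000@Rs.T+O
def blob(n,im,kind,roi):
    h=cv2.cvtColor(cv2.GaussianBlur(im,(0,0),.6),cv2.COLOR_RGB2HSV).astype(int); H,S,V=h[...,0],h[...,1],h[...,2]
    m={'red':((H<7)|(H>172))&(S>70)&(V>90),'orange':(H>=4)&(H<15)&(S>140)&(V>110),'blue':(H>100)&(H<132)&(S>120)}[kind].astype(np.uint8)
    q=np.zeros_like(m); y0,y1,x0,x1=roi; q[y0:y1,x0:x1]=m[y0:y1,x0:x1]; v,u=np.nonzero(q)
    return q,(u.mean(),v.mean()) if len(u) else None,len(u)
def tostation(pos):  # remaining shift in tool axes (mm) for TCP world target
    s=read_state(); return R.from_rotvec(s['orientation']).inv().apply(np.array(pos)-s['tool_pos'])*1000
E
python3 - <<'E'
from h import *
for n,rr,ro in (('scene',(205,218,350,364),(212,232,368,384)),('top',(180,190,263,273),(150,164,266,279))):
    im=np.load(n+'0im.npy')
    q,c,k=blob(n,im,'red',rr); print(n,'mark',c,k,st(onplane(n,[c],.018)))
    q,c,k=blob(n,im,'orange',ro); print(n,'post',c,k, st(onplane(n,[c],.067 if n=='top' else .05)))
    W=world(n,np.load(n+'0.npy'))[q>0]; print(st(W[W[:,2]>.06]).round(0).tolist())
    q,c,k=blob(n,im,'blue',(180,210,245,262) if n=='top' else (180,205,340,362)); print(n,'blue',c,k,st(onplane(n,[c],.068 if n=='top' else .045)))
s=read_state(); M=R.from_rotvec(s['orientation']).as_matrix(); print(M.round(3), s['q'])
ty=np.array([*Rs[:,1],0]); print('tool-z turn to bring tool y on station y: ',np.arctan2(-(ty@M[:,0]),ty@M[:,1]),' or for -y',np.arctan2((ty@M[:,0]),-(ty@M[:,1])))
E
```

```text
scene mark (np.float64(357.0), np.float64(211.4)) 15 [[ -19.57778185 -107.01812443]]
scene post (np.float64(374.10526315789474), np.float64(217.21052631578948)) 38 [[  39.32073868 -130.33665271]]
[[35.0, -132.0], [38.0, -131.0], [40.0, -131.0], [42.0, -129.0], [37.0, -136.0], [39.0, -135.0], [41.0, -132.0], [43.0, -131.0], [45.0, -127.0], [38.0, -139.0], [40.0, -138.0], [44.0, -140.0], [45.0, -135.0], [47.0, -134.0], [38.0, -139.0], [41.0, -140.0], [44.0, -138.0], [46.0, -139.0], [48.0, -135.0], [39.0, -142.0], [42.0, -140.0], [45.0, -142.0], [48.0, -143.0], [49.0, -137.0]]
scene blue (np.float64(350.68279569892474), np.float64(191.752688172043)) 186 [[-57.81590274 -68.87007237]]
top mark (np.float64(267.2307692307692), np.float64(183.53846153846155)) 13 [[ -18.91303505 -108.88268156]]
top post (np.float64(270.85714285714283), np.float64(156.0)) 14 [[  42.91757176 -131.95829888]]
[[48.0, -136.0], [49.0, -138.0], [47.0, -130.0], [45.0, -135.0], [43.0, -130.0], [43.0, -132.0], [41.0, -129.0], [42.0, -132.0], [40.0, -129.0], [37.0, -132.0], [36.0, -131.0]]
top blue (np.float64(253.3625), np.float64(197.675)) 80 [[-61.18552088 -70.36851863]]
[[-0.909  0.418 -0.001]
 [ 0.418  0.909 -0.001]
 [ 0.    -0.002 -1.   ]] [ 1.05460380e+00  1.31052527e-01  1.48917007e+00  3.40691970e-05
  1.52299084e+00 -8.54104246e-02]
tool-z turn to bring tool y on station y:  -0.5948453532733853  or for -y 2.546747300316408
```

```bash
python3 - <<'E'
from h import *
p=wd([40,-134]);print(p)
for w in ([.32,.2,.405],[.45,-.05,.38],[*p,.30]): print(tostation(w).round(1))
E
```

```text
[ 0.63494857 -0.02256763]
[-207.3 -284.4   -0.8]
[-429.8 -457.3   24.5]
[-586.4 -355.   104.3]
```

{"fn": "servo_tool", "kwargs": {
  "increments": [
    {"slide": [-40, -55, 0], "dr": [0, 0, -0.05], "jaw": 0.0},
    {"slide": [-75, -102, 0], "dr": [0, 0, -0.1], "jaw": 0.0},
    {"slide": [-105, -144, 0], "dr": [0, 0, -0.2], "jaw": 0.0},
    {"slide": [-135, -185, 0], "dr": [0, 0, -0.3], "jaw": 0.0},
    {"slide": [-165, -226, 0], "dr": [0, 0, -0.4], "jaw": 0.0},
    {"slide": [-190, -260, 0], "dr": [0, 0, -0.5], "jaw": 0.0},
    {"slide": [-207, -284, 0], "dr": [0, 0, -0.595], "jaw": 0.0},
    {"slide": [-207, -284, 0], "dr": [0, 0, -0.595], "jaw": 0.0},
    {"slide": [-244, -313, 4], "dr": [0, 0, -0.595], "jaw": 0.0},
    {"slide": [-281, -342, 8], "dr": [0, 0, -0.595], "jaw": 0.0},
    {"slide": [-318, -371, 12], "dr": [0, 0, -0.595], "jaw": 0.0},
    {"slide": [-355, -400, 16], "dr": [0, 0, -0.595], "jaw": 0.0},
    {"slide": [-392, -429, 20], "dr": [0, 0, -0.595], "jaw": 0.0},
    {"slide": [-430, -457, 24], "dr": [0, 0, -0.595], "jaw": 0.0},
    {"slide": [-460, -437, 40], "dr": [0, 0, -0.595], "jaw": 0.0},
    {"slide": [-493, -416, 56], "dr": [0, 0, -0.595], "jaw": 0.0},
    {"slide": [-526, -395, 72], "dr": [0, 0, -0.595], "jaw": 0.0},
    {"slide": [-559, -373, 90], "dr": [0, 0, -0.595], "jaw": 0.0},
    {"slide": [-586, -355, 104], "dr": [0, 0, -0.595], "jaw": 0.0},
    {"slide": [-586, -355, 104], "dr": [0, 0, -0.595], "jaw": 0.0}
  ],
  "force": 40
}}

```text
t: 2.1
tool_pos: [0.6362, -0.0205, 0.2948]
orientation: [0.258, -3.124, -0.003]
force: [-1.2, 0.4, -1.2]
opening: 0.0928
gripper_force: 0.0
```

```bash
python3 - <<'E'
from h import *
s=read_state(); print(s['t'],s['tool_pos'],s['q'].round(2),st(s['tool_pos']),R.from_rotvec(s['orientation']).as_matrix().round(3)); print(tostation([*wd([40,-134]),.217]).round(1))
im,d=read_camera('scene'); W=world('scene',d)
q,c,k=blob('scene',im,'orange',(205,240,360,390)); print(c,k)
cv2.imwrite('pics/s1.png',cv2.resize(im[110:260,290:460,::-1],None,fx=4,fy=4,interpolation=cv2.INTER_CUBIC))
E
```

```text
2.1 [ 0.63615442 -0.02048219  0.2947871 ] [-0.11  0.3   1.49  0.    1.35 -1.85] [[  41.53026429 -132.13950999]] [[-0.986 -0.164 -0.007]
 [-0.164  0.986  0.001]
 [ 0.007  0.003 -1.   ]]
[ 1.  -2.1 77.8]
(np.float64(374.3783783783784), np.float64(217.43243243243242)) 37
```

View pics/s1.png

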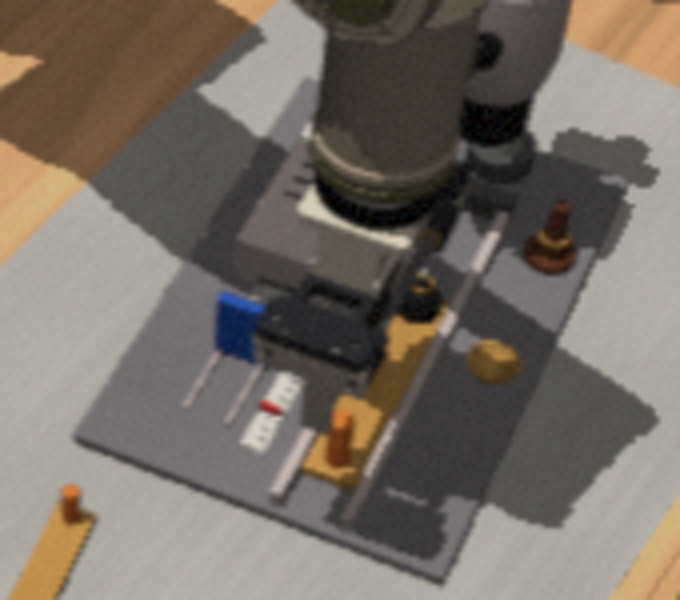

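The post is at crop (341,438), with the open fingers above it straddling the channel line. I'll go down over it and grip.

{"fn": "servo_tool", "kwargs": {
  "increments": [
    {"slide": [1, -2, 20], "dr": [0, 0, 0], "jaw": 0},
    {"slide": [1, -2, 40], "dr": [0, 0, 0], "jaw": 0},
    {"slide": [1, -2, 60], "dr": [0, 0, 0], "jaw": 0},
    {"slide": [1, -2, 73], "dr": [0, 0, 0], "jaw": 0},
    {"slide": [1, -2, 73], "dr": [0, 0, 0], "jaw": 0},
    {"slide": [1, -2, 73], "dr": [0, 0, 0], "jaw": 0.5},
    {"slide": [1, -2, 73], "dr": [0, 0, 0], "jaw": 0.9},
    {"slide": [1, -2, 73], "dr": [0, 0, 0], "jaw": 1},
    {"slide": [1, -2, 73], "dr": [0, 0, 0], "jaw": 1},
    {"slide": [1, -2, 73], "dr": [0, 0, 0], "jaw": 1},
    {"slide": [1, -2, 73], "dr": [0, 0, 0], "jaw": 1},
    {"slide": [1, -2, 73], "dr": [0, 0, 0], "jaw": 1}
  ],
  "force": 30
}}

```text
t: 3.35
tool_pos: [0.6341, -0.0242, 0.2277]
orientation: [0.258, -3.131, -0.0]
force: [-0.0, -1.1, -0.2]
opening: 0.0418
gripper_force: 0.0
```

```bash
python3 - <<'E'
from h import *
s=read_state(); print(s['t'],s['tool_pos'],st(s['tool_pos']),s['opening'],s['gripper_force'],s['force']); print(tostation([*wd([40,-30]),.217]).round(1))
E
```

```text
3.35 [ 0.63409848 -0.0242147   0.22773959] [[  38.89232405 -135.48611117]] 0.04180462050593608 0.0 [-0.00836053 -1.14908128 -0.20082235]
[ -1.1 105.5  10.7]
```

{"fn": "servo_tool", "kwargs": {
  "increments": [
    {"slide": [0, 0, 5], "dr": [0, 0, 0], "jaw": 0.5},
    {"slide": [0, 0, 11], "dr": [0, 0, 0], "jaw": 0.5},
    {"slide": [0, 0, 11], "dr": [0, 0, 0], "jaw": 0.55},
    {"slide": [0, 0, 11], "dr": [0, 0, 0], "jaw": 0.7},
    {"slide": [0, 0, 11], "dr": [0, 0, 0], "jaw": 0.85},
    {"slide": [0, 0, 11], "dr": [0, 0, 0], "jaw": 1},
    {"slide": [0, 0, 11], "dr": [0, 0, 0], "jaw": 1},
    {"slide": [0, 0, 11], "dr": [0, 0, 0], "jaw": 1},
    {"slide": [0, 0, 11], "dr": [0, 0, 0], "jaw": 1},
    {"slide": [0, 0, 11], "dr": [0, 0, 0], "jaw": 1}
  ],
  "force": 30
}}

```text
t: 4.35
tool_pos: [0.6342, -0.0242, 0.217]
orientation: [-0.258, 3.131, 0.0]
force: [0.4, 0.7, 1.4]
opening: 0.0178
gripper_force: 30.0
```

```bash
python3 - <<'E'
from h import *
s=read_state(); print(s['t'],s['tool_pos'],st(s['tool_pos']),s['opening'],s['gripper_force'],s['force']); print(tostation([*wd([40,-30]),.217]).round(1))
E
```

```text
4.35 [ 0.63420776 -0.02416775  0.21699611] [[  39.00779656 -135.45763871]] 0.017788547840110008 30.000324547290802 [0.36057712 0.69313134 1.36253589]
[ -1.  105.5  -0. ]
```

{"fn": "servo_tool", "kwargs": {
  "increments": [
    {"slide": [0, 5, 0], "dr": [0, 0, 0], "jaw": 1},
    {"slide": [0, 15, 0], "dr": [0, 0, 0], "jaw": 1},
    {"slide": [0, 27, 0], "dr": [0, 0, 0], "jaw": 1},
    {"slide": [0, 39, 0], "dr": [0, 0, 0], "jaw": 1},
    {"slide": [0, 51, 0], "dr": [0, 0, 0], "jaw": 1},
    {"slide": [0, 63, 0], "dr": [0, 0, 0], "jaw": 1},
    {"slide": [0, 75, 0], "dr": [0, 0, 0], "jaw": 1},
    {"slide": [0, 85, 0], "dr": [0, 0, 0], "jaw": 1},
    {"slide": [0, 92, 0], "dr": [0, 0, 0], "jaw": 1},
    {"slide": [0, 95, 0], "dr": [0, 0, 0], "jaw": 1},
    {"slide": [0, 95, 0], "dr": [0, 0, 0], "jaw": 1}
  ]
}}

```text
t: 5.45
tool_pos: [0.6186, 0.0702, 0.217]
orientation: [-0.258, 3.131, 0.002]
force: [-0.1, 1.4, 5.4]
opening: 0.0176
gripper_force: 30.0
```

```bash
python3 - <<'E'
from h import *
s=read_state(); print(s['t'],s['tool_pos'],st(s['tool_pos']),s['opening'],s['gripper_force'],s['force']@np.array([*Rs[:,1],0]),s['force']); print(tostation([*wd([40,-30]),.217]).round(1))
E
```

```text
5.45 [0.61856481 0.07023573 0.21696487] [[ 38.99343824 -39.76689569]] 0.017557677174067303 30.001823008060455 1.4406395026724046 [-0.1266418   1.43928206  5.37713666]
[-1.   9.8 -0. ]
```

{"fn": "servo_tool", "kwargs": {
  "increments": [
    {"slide": [0, 2, 0], "dr": [0, 0, 0], "jaw": 1},
    {"slide": [0, 4, 0], "dr": [0, 0, 0], "jaw": 1},
    {"slide": [0, 6, 0], "dr": [0, 0, 0], "jaw": 1},
    {"slide": [0, 7, 0], "dr": [0, 0, 0], "jaw": 1},
    {"slide": [0, 8, 0], "dr": [0, 0, 0], "jaw": 1},
    {"slide": [0, 8, 0], "dr": [0, 0, 0], "jaw": 1}
  ]
}}

```text
t: 6.05
tool_pos: [0.6175, 0.0769, 0.217]
orientation: [-0.257, 3.131, -0.001]
force: [0.6, -4.1, 5.6]
opening: 0.0175
gripper_force: 30.0
```

{"fn": "servo_tool", "kwargs": {
  "increments": [
    {"slide": [0, 1, 0], "dr": [0, 0, 0], "jaw": 1},
    {"slide": [0, 2, 0], "dr": [0, 0, 0], "jaw": 1},
    {"slide": [0, 2, 0], "dr": [0, 0, 0], "jaw": 1}
  ]
}}

```text
t: 6.35
tool_pos: [0.6171, 0.0789, 0.217]
orientation: [-0.257, 3.131, -0.001]
force: [0.3, -3.3, 5.3]
opening: 0.0172
gripper_force: 30.0
```

{"fn": "servo_tool", "kwargs": {
  "increments": [
    {"slide": [0, 1, 0], "dr": [0, 0, 0], "jaw": 1},
    {"slide": [0, 2, 0], "dr": [0, 0, 0], "jaw": 1},
    {"slide": [0, 2, 0], "dr": [0, 0, 0], "jaw": 1}
  ]
}}

```text
t: 6.65
tool_pos: [0.617, 0.08, 0.2169]
orientation: [-0.256, 3.131, -0.003]
force: [1.5, -9.2, 4.6]
opening: 0.0174
gripper_force: 30.0
```

{"fn": "servo_tool", "kwargs": {
  "increments": [
    {"slide": [0, 1, 0], "dr": [0, 0, 0], "jaw": 1},
    {"slide": [0, 2, 0], "dr": [0, 0, 0], "jaw": 1},
    {"slide": [0, 2, 0], "dr": [0, 0, 0], "jaw": 1}
  ]
}}

```text
t: 6.95
tool_pos: [0.6169, 0.0806, 0.2169]
orientation: [-0.255, 3.13, -0.007]
force: [2.0, -15.9, 4.5]
opening: 0.0177
gripper_force: 30.0
```

```bash
python3 - <<'E'
from h import *
s=read_state(); print(s['t'],s['tool_pos'],st(s['tool_pos']),s['opening'],s['gripper_force'],s['force']@np.array([*Rs[:,1],0]),s['force'])
im,d=read_camera('scene')
cv2.imwrite('pics/s2.png',cv2.resize(im[110:260,290:460,::-1],None,fx=4,fy=4,interpolation=cv2.INTER_CUBIC))
E
```

```text
6.95 [0.61685983 0.08062516 0.21693702] [[ 39.00822061 -29.2385052 ]] 0.01768142027351196 30.016082525253296 -16.053889051365065 [  2.01607924 -15.93863235   4.45223619]
```

View pics/s2.png

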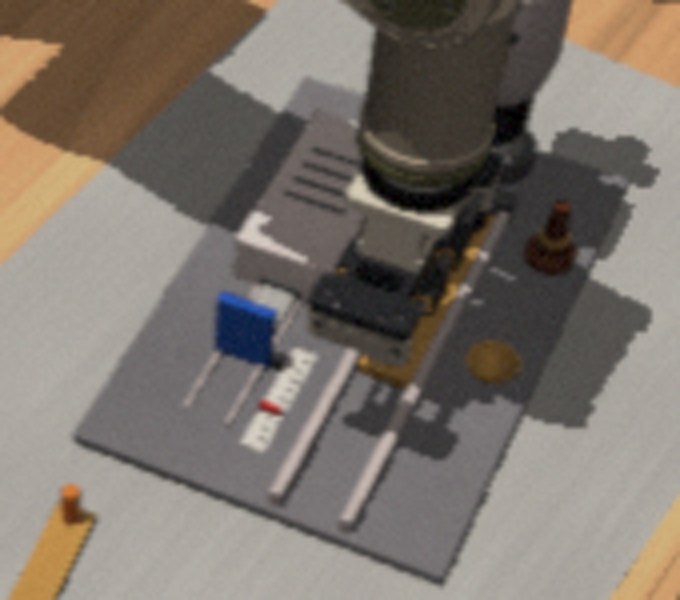

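The handle (crop 245,328) and red mark (270,407) are untouched. The carrier's -y end is now under the gripper, and the 16 N of resistance at station y ≈ -29.5 matches home at -30. I'll ease the push, open the gripper and lift.

{"fn": "servo_tool", "kwargs": {
  "increments": [
    {"slide": [0, -1.5, 0], "dr": [0, 0, 0], "jaw": 1},
    {"slide": [0, -1.5, 0], "dr": [0, 0, 0], "jaw": 1},
    {"slide": [0, -1.5, 0], "dr": [0, 0, 0], "jaw": 0.5},
    {"slide": [0, -1.5, 0], "dr": [0, 0, 0], "jaw": 0.4},
    {"slide": [0, -1.5, 0], "dr": [0, 0, 0], "jaw": 0.4},
    {"slide": [0, -1.5, 0], "dr": [0, 0, 0], "jaw": 0.4},
    {"slide": [0, -1.5, 0], "dr": [0, 0, 0], "jaw": 0.4},
    {"slide": [0, -1.5, -15], "dr": [0, 0, 0], "jaw": 0.4},
    {"slide": [0, -1.5, -35], "dr": [0, 0, 0], "jaw": 0.4},
    {"slide": [0, -1.5, -60], "dr": [0, 0, 0], "jaw": 0.4},
    {"slide": [5, -5, -80], "dr": [0, 0, 0], "jaw": 0.4},
    {"slide": [40, -20, -80], "dr": [0, 0, 0], "jaw": 0.45},
    {"slide": [80, -36, -80], "dr": [0, 0, 0], "jaw": 0.5},
    {"slide": [99, -42, -80], "dr": [0, 0, 0], "jaw": 0.5},
    {"slide": [99, -42, -80], "dr": [0, 0, 0], "jaw": 0.5},
    {"slide": [99, -42, -80], "dr": [0, 0, 0], "jaw": 0.5}
  ]
}}

```text
t: 8.6
tool_pos: [0.5259, 0.0257, 0.2981]
orientation: [-0.257, 3.129, -0.0]
force: [-0.1, 0.7, 0.7]
opening: 0.0467
gripper_force: 0.0
```

```bash
python3 - <<'E'
from h import *
s=read_state(); print(s['t'],s['tool_pos'],st(s['tool_pos']),s['opening'],s['gripper_force'],s['force']); print(tostation([*wd([-60,-70]),.214]).round(1))
im,d=read_camera('scene')
cv2.imwrite('pics/s3.png',cv2.resize(im[110:260,290:460,::-1],None,fx=4,fy=4,interpolation=cv2.INTER_CUBIC))
E
```

```text
8.6 [0.52585673 0.02569299 0.29814012] [[-59.74476021 -68.56988767]] 0.04666408072683995 0.0 [-0.09037183  0.68933267  0.73065258]
[ 0.4 -1.4 84.1]
```

View pics/s3.png

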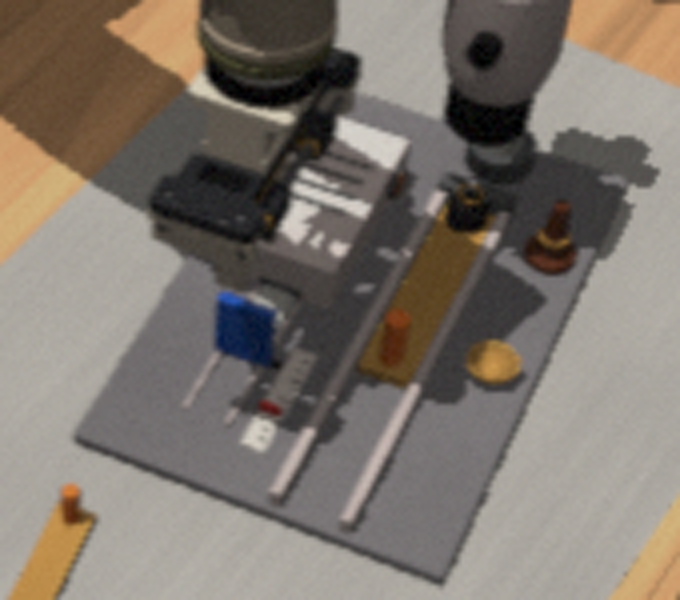

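The carrier is home, with its ring mount at crop (468,205) under the lens and its post free at (397,340). The gripper is above the handle, so I'll descend and grip it.

{"fn": "servo_tool", "kwargs": {
  "increments": [
    {"slide": [0, -1, 20], "dr": [0, 0, 0], "jaw": 0.5},
    {"slide": [0, -1, 40], "dr": [0, 0, 0], "jaw": 0.5},
    {"slide": [0, -1, 60], "dr": [0, 0, 0], "jaw": 0.5},
    {"slide": [0, -1, 76], "dr": [0, 0, 0], "jaw": 0.5},
    {"slide": [0, -1, 84], "dr": [0, 0, 0], "jaw": 0.5},
    {"slide": [0, -1, 84], "dr": [0, 0, 0], "jaw": 0.5},
    {"slide": [0, -1, 84], "dr": [0, 0, 0], "jaw": 0.65},
    {"slide": [0, -1, 84], "dr": [0, 0, 0], "jaw": 0.8},
    {"slide": [0, -1, 84], "dr": [0, 0, 0], "jaw": 0.9},
    {"slide": [0, -1, 84], "dr": [0, 0, 0], "jaw": 1},
    {"slide": [0, -1, 84], "dr": [0, 0, 0], "jaw": 1},
    {"slide": [0, -1, 84], "dr": [0, 0, 0], "jaw": 1},
    {"slide": [0, -1, 84], "dr": [0, 0, 0], "jaw": 1}
  ],
  "force": 40
}}

```text
t: 9.95
tool_pos: [0.5257, 0.0251, 0.2131]
orientation: [-0.258, 3.13, 0.001]
force: [-1.1, 4.5, 3.4]
opening: 0.0101
gripper_force: 40.0
```

```bash
python3 - <<'E'
from h import *
s=read_state(); print(s['t'],s['tool_pos'],st(s['tool_pos']),s['opening'],s['gripper_force'],s['force']@np.array([*Rs[:,1],0]),s['force'])
E
```

```text
9.95 [0.52573481 0.02506939 0.21313227] [[-59.96688767 -69.16519671]] 0.010065476611610499 39.998964071273804 4.621948999060664 [-1.06863107  4.50794577  3.38613584]
```

{"fn": "servo_tool", "kwargs": {
  "increments": [
    {"slide": [0, -4, 0], "dr": [0, 0, 0], "jaw": 1},
    {"slide": [0, -10, 0], "dr": [0, 0, 0], "jaw": 1},
    {"slide": [0, -17, 0], "dr": [0, 0, 0], "jaw": 1},
    {"slide": [0, -24, 0], "dr": [0, 0, 0], "jaw": 1},
    {"slide": [0, -31, 0], "dr": [0, 0, 0], "jaw": 1},
    {"slide": [0, -36, 0], "dr": [0, 0, 0], "jaw": 1},
    {"slide": [0, -38, 0], "dr": [0, 0, 0], "jaw": 1},
    {"slide": [0, -38, 0], "dr": [0, 0, 0], "jaw": 1},
    {"slide": [0, -38, 0], "dr": [0, 0, 0], "jaw": 1}
  ]
}}

```text
t: 10.85
tool_pos: [0.532, -0.0119, 0.2132]
orientation: [-0.258, 3.13, 0.003]
force: [-2.0, 9.7, 5.7]
opening: 0.0098
gripper_force: 40.0
```

```bash
python3 - <<'E'
from h import *
s=read_state(); print(s['t'],s['tool_pos'],st(s['tool_pos']),s['opening'],s['gripper_force'],s['force']@np.array([*Rs[:,1],0]),s['force'])
A=[];
for i in range(6): im,d=read_camera('scene'); A.append(im.astype(float))
im=np.mean(A,0).astype(np.uint8); np.save('s4.npy',im)
q,c,k=blob('scene',im,'red',(203,220,348,366)); print('mark',c,k,st(onplane('scene',[c],.018)))
cv2.imwrite('pics/s4.png',cv2.resize(im[180:240,325:405,::-1],None,fx=9,fy=9,interpolation=cv2.INTER_CUBIC))
E
```

```text
10.85 [ 0.53200032 -0.01192614  0.21316075] [[ -59.82783879 -106.68727989]] 0.009776655986241837 40.000078082084656 9.934203339320247 [-2.00737103  9.73709568  5.69980051]
mark (np.float64(357.4), np.float64(210.6)) 5 [[ -19.73356225 -103.77313211]]
```

View pics/s4.png

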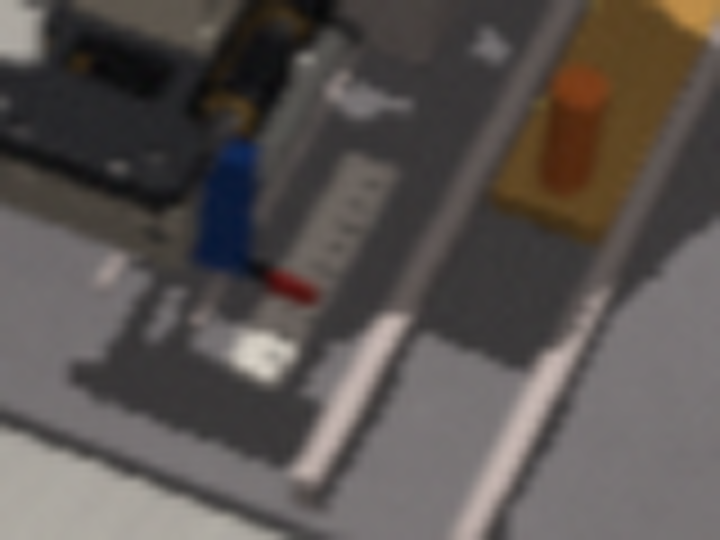

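```bash
python3 - <<'E'
from h import *
def proj(n,P):
    p,Rm,t=cam(n); K=np.array([[p['fx'],0,p['cx']],[0,p['fy'],p['cy']],[0,0,1]])
    return cv2.projectPoints(np.array(P,float),np.array(p['rvec'],float),t,K,np.array([p['k1'],0,0,0,0.]))[0][:,0]
for n,x0,y0,x1,y1 in (('scene',350,205,364,218),('top',262,178,274,190)):
    if n=='scene': im=np.load('s4.npy').astype(float)
    else:
        im=np.mean([read_camera('top')[0].astype(float) for _ in range(6)],0)
    for tag,I in (('now',im),('start',np.load(n+'0im.npy').astype(float))):
        c=I[y0:y1,x0:x1]; w=np.clip(c[...,0]-np.maximum(c[...,1],c[...,2])-15,0,None)
        v,u=np.mgrid[y0:y1,x0:x1]; uv=[(w*u).sum()/w.sum(),(w*v).sum()/w.sum()]
        print(n,tag,np.round(uv,2),w.max(),[st(onplane(n,[uv],z)).round(1).tolist() for z in (.017,.020)])
    if n=='scene':
        # black pointer pixel crop (262,271)/9
        uv=[325+262/9-.5,180+271/9-.5]; print('pointer',uv,[st(onplane(n,[uv],z)).round(1).tolist() for z in (.016,.019,.022)])
        for a in (uv,): print(im[205:214,350:362].astype(int).sum(2))
E
```

```text
scene now [356.99 211.39] 50.0 [[[-19.9, -106.2]], [[-19.1, -108.6]]]
scene start [356.96 211.21] 91.0 [[[-20.2, -105.6]], [[-19.4, -108.0]]]
pointer [353.6111111111111, 209.61111111111111] [[[-31.5, -103.7]], [[-30.6, -106.0]], [[-29.8, -108.4]]]
[[ 93  94 111 150 168 166 167 171 221 284 303 303]
 [ 94  92 109 141 159 165 172 196 255 296 302 305]
 [ 94  95 113 143 156 167 176 230 293 308 302 275]
 [ 96  81 102 139 157 172 206 264 303 303 301 293]
 [106  95  69  70  96 161 242 288 301 281 263 273]
 [154 122 100  63  75 130 193 238 277 288 270 250]
 [181 158 158 136 108 103 133 161 201 243 271 273]
 [172 165 171 164 169 159 138 119 118 156 212 235]
 [176 168 166 189 249 276 254 207 161 162 213 221]]
top now [nan nan] 0.0 [[[nan, nan]], [[nan, nan]]]
top start [267.14 183.48] 52.0 [[[-18.5, -108.6]], [[-19.1, -108.8]]]<stdin>:11: RuntimeWarning: invalid value encountered in scalar divide
```

The pointer tip (crop 262,271) is almost in line with the red mark (292,287), about 1 mm short. I'll pull slightly further and hold.

{"fn": "servo_tool", "kwargs": {
  "increments": [
    {"slide": [0, -0.6, 0], "dr": [0, 0, 0], "jaw": 1},
    {"slide": [0, -1.2, 0], "dr": [0, 0, 0], "jaw": 1},
    {"slide": [0, -1.2, 0], "dr": [0, 0, 0], "jaw": 1},
    {"slide": [0, -1.2, 0], "dr": [0, 0, 0], "jaw": 1},
    {"slide": [0, -1.2, 0], "dr": [0, 0, 0], "jaw": 1}
  ]
}}

```text
t: 11.95
tool_pos: [0.5321, -0.013, 0.2131]
orientation: [-0.258, 3.131, 0.003]
force: [-0.2, 9.2, 5.4]
opening: 0.0101
gripper_force: 40.0
```

```bash
python3 - <<'E'
from h import *
s=read_state(); print(s['t'],st(s['tool_pos']),s['opening'],s['gripper_force'],s['force'])
im=np.mean([read_camera('scene')[0].astype(float) for i in range(6)],0).astype(np.uint8)
cv2.imwrite('pics/s5.png',cv2.resize(im[160:235,325:415,::-1],None,fx=8,fy=8,interpolation=cv2.INTER_CUBIC))
print(st(read_state()['tool_pos']))
E
```

```text
11.95 [[ -59.85502217 -107.72177765]] 0.010124738386636878 39.999879598617554 [-0.15541671  9.19209085  5.3954669 ]
[[ -59.83424664 -107.72318545]]
```

View pics/s5.png

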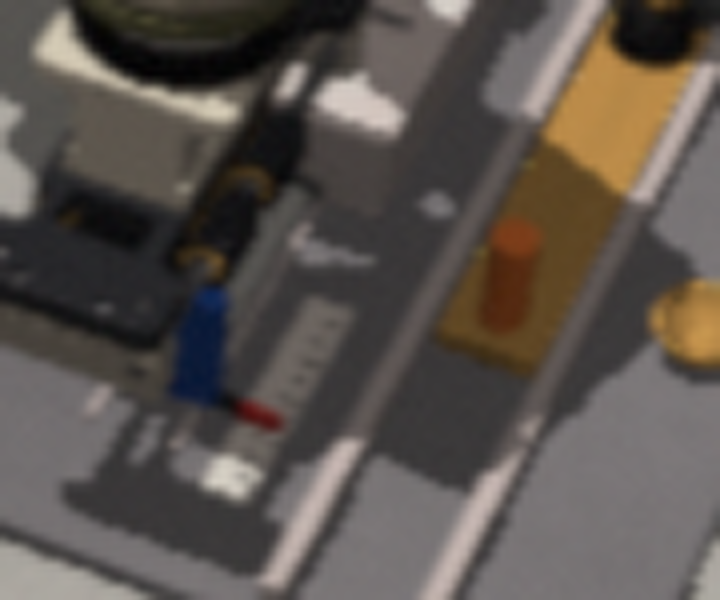

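The pointer (232,405) is now in line with the red mark (260,415). The carrier is still home and the grip is firm, so I'm handing in.

```bash
python3 -c "
from plant import *
print(close_job())"
```

```text
the job is handed in; nothing more can be done
None
```

I slid the carrier home against its stop with the ring under the lens and let it go. I then pulled the shutter to the red mark, to within about 1 mm by the camera, and handed the job in with the gripper still holding it there, at about 12 s on the robot's clock.

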